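# Gauge the thickness of a wood offcut

### The job

Measure the pale oblong offcut, the longest of the three loose pieces of wood, with the spring-foot height gauge: take the gauge by its black grip, lower it gently over the middle of the piece, one leg beyond each long side, until both its feet stand flat on the mat and its sprung foot rests on the wood, then let go so that it keeps the reading. Leave the three pieces of wood where they lie.

Things in the scene. Friction and masses are not known exactly. Their poses are not given: they have to be found in the camera images.
- gauge_grip (a point): Centre of the gauge's grip, an upright black block 28 x 28 mm, 42 mm tall, on a grey head 34 x 24 mm. The gauge is a loose two-legged metal bridge, about 0.4 kg, 146 mm tall; this point is 127 mm above the underside of its feet. Its x runs along the 92 mm beam from leg to leg, z up. Legs 12 mm thick at x = +-40 mm, feet 56 mm long in y: opening 68 mm wide, 43 mm high.
- gauge_foot (a joint): Gauge reading in m: how far its sprung brass foot (12 mm across, straight below the grip, midway between the legs) is pushed up above the plane of the outer feet. 0 at rest, at most 0.036; standing flat over a piece it equals the piece's height. Spring 0.8 N at 0, 1.7 N at 22 mm, less than the gauge's weight.
- pale_piece_mid (a point): Centre of the piece to measure: pale oblong wood block, 34 mm (its x) x 72 mm (its y, the long way) x 22 mm high, 33 g, lying flat and loose; this point is 11 mm above its underside. The gauge goes over it with its own x axis along the piece's x axis (either way round).
- flat_piece_mid (a point): Centre of a bystander, a browner flat wood block, 45 x 52 x 18 mm high; loose.
- cube_piece_mid (a point): Centre of a bystander, a brown stubby wood block, 30 x 45 x 30 mm high; loose.
Mind the look-alikes: they are no part of the job. What is shaped like the part that bears pale_piece_mid but orange or purple is not meant.

How it is judged:
By the outcome, as a careful person would: the job done as asked, in the order asked, and still so for the second after the job is handed in, with the robot touching nothing.
It also fails if it takes over 38 s, if anything falls off the work surface, if the arm or the gripper's body presses on something with over 40 N, if the wrist force passes 120 N, or if a joint passes its speed limit or range.

### The arm

A 6-joint arm with a two-finger parallel gripper is mounted at the origin on the work surface; the furniture and walls round the work are solid. World frame = base frame: x ahead of the robot, y to its left, z up, the work surface at z = 0. Lengths are in m, angles in rad, forces in N, time in s.
With the tool pointing down it reaches from about 0.325 to 0.925 m from the base axis. Payload 3.1 kg.
Tool frame: the origin (TCP) lies at the centre of the arm's flange, where the gripper is bolted on; the fingertips stand 173 mm ahead of it and the grasp point (between the pads) lies 155 mm ahead of it; z points along the fingers, y is the line along which they close (so a half turn about z gives the same grasp; the last joint's range is limited). The gripper opens to 85 mm and grips with 20 to 120 N. Pads are 22 mm wide; open, the fingers measure 114 mm over their backs; the gripper's body (76 mm by 85 mm) begins 54 mm behind the grasp point. The pads swing forward as they close: fully open they stand 13 mm farther back than shut.
Start: joints at [1.191, 0.217, 1.613, -0, 1.311, -0.112], TCP at [0.165, 0.603, 0.405] pointing down, gripper open.
Joint ranges: [-2.75, 2.75], [-0.78, 2.1], [0.31, 2.55], [-1.13, 4.27], [0.13, 2.63], [-2.58, 2.58]. Speed limits (rad/s): [2.79, 2.79, 3.14, 3.14, 3.14, 3.14].

### API

Orientations are given as a rotation vector (axis times angle).
In Python, from cell import state, imaging, bot gives the robot as it stands.
- The arm moves only by the tool step_arm, never from a script. Its argument "motion" is a list that holds one entry, the list of rows, each a list of 7 numbers: the shift along the tool's x, y, z in cm, then the turn, a rotation vector about the tool's x, y, z in degrees, then the opening, from 0 (shut) to 1 (fully open). In form: [[[x, y, z, ax, ay, az, gripper], ...]]. A call has 1 to 10 rows; each row is the pose to reach, as a shift and turn from the pose commanded when the call began, along the tool's axes at that moment; what a row does not reach only later rows make up. A row lasts 1/12 s, in which the tool goes at most 41.7 mm and 7.16 degrees, less where a joint would pass 70% of its speed; a pose out of reach is approached as far as the arm can. A call with a gripper value outside its range is refused whole. The fingers move at their own pace and stop on an object; "force" is the grip in N (left out, the last holds). Time passes only in rows, so rows that repeat a pose let the fingers close. It gives the time, the measured TCP pose, the force, the opening and the grip force at its end, in the units of the state.
- state(): the state, without advancing time (a new reading comes with each control period).
- imaging.capture(name): name is "scene" or "side" or "wrist"; returns (picture, depth): 480x640x3 uint8, blue, green, red; 480x640 float32, m along the optical axis (not along the pixel's ray), 0 where there is no reading.
- imaging.camera_model(name): a dict with "vertical_fov" (degrees; the focal length in pixels is half the picture's height over the tangent of half this angle, whatever the lens; pixels are square), "cx", "cy" (the principal point, pixels), "position" and "attitude" of the camera in the world. Camera axes: x right, y down, z forward; pixel columns grow to the right and rows downward; lengths in m; the calibration is good to about 2 mm. A picture is of the moment at which its call begins: read the wrist's pose just before it. camera_model takes no time and is no camera call; for the wrist camera it gives the pose at the moment of the call.
- bot.close_job(): hands the job in; it is judged then, once.
Trained networks look in the newest picture that a camera, given by its name, has taken for a name from the list of things; names that differ only in an ending like _2 or _b are one class to them, and where a whole thing is asked for, a point or a joint stands for the part that bears it (a point fixed in the world has none). Each returns a list of dicts, best first, with "conf" (0 to 1); they miss things now and then, are a little off and sometimes report something else, mostly with a low value. They report only what shows in the picture. A call takes as long as a camera call. They do not tell look-alikes from the thing itself.
- imaging.look_for(camera, name): "extent" ([left, top, right, bottom] as shares, 0 to 1, of the picture: columns of its width, rows of its height, round what is visible of it).
- imaging.trace(camera, name): "region" (480x640 bool, what is visible of it) and "extent" ([left, top, right, bottom] as shares, 0 to 1, of the picture: columns of its width, rows of its height, round what is visible of it).
- imaging.pinpoint(camera, name): "position" ([column, row] as shares, 0 to 1, of the picture: columns of its width, rows of its height: a listed point, or the origin of a listed thing).
The state is a dict: "clock": time; "joint_pos": joint angles; "joint_velocities": joint speeds; "joint_torque": joint torques, N m; "tcp_pos": TCP position; "orientation": TCP orientation; "ft_force": force on the tool from outside, world axes, zero at the start; "moment": the same for the moment, N m; "finger_gap": opening from 0.0 (shut) to 1.0 (fully open); "grasp_force": force on a finger pad.
Only numpy, scipy, OpenCV 4.12 (cv2) and the standard library are available. Lean on these libraries where they do the work, as an engineer would, in place of code of your own. Each camera call takes 0.05 s, during which the arm holds its last target. There are 200 camera calls.

## Working session

There is one attempt and no reset: what is moved stays moved. The work goes in short steps, Python scripts to look and compute and a tool call to move; the robot and the scene stay as the last step left them, time stands still between calls to the robot, and variables do not carry over. Pictures are saved under pics/ and viewed, at most 10 in all, crops included, and the job is handed in when it is done.

Besides the shell and the picture viewer there is one more tool, called after ">>>" as name(argument=value, ...) on one line, values as JSON. step_arm: Moves the arm, as the interface text tells. Its arguments: {"type":"object","properties":{"motion":{"type":"array"},"force":{"type":"number"}},"required":["motion"]}

```bash
mkdir -p pics; ls; python3 - <<'E'
from cell import state, imaging, bot
import cv2,numpy as np
s=state();print(s['clock'],s['tcp_pos'],s['orientation'])
a,d=imaging.capture("scene");b,e=imaging.capture("side")
cv2.imwrite("pics/a.png",a)
cv2.imwrite("pics/b.png",b)
np.savez("d.npz",a=a,d=d,b=b,e=e)
for c in("scene","side","wrist"):print(c,imaging.camera_model(c))
for c in("scene","side"):
  for n in("gauge_grip","pale_piece_mid","flat_piece_mid","cube_piece_mid"):
    print(c,n,[(np.round(np.array(r['position'])*[640,480]),r['conf']) for r in imaging.pinpoint(c,n)])
E
```

```text
pics
0.0 [0.16521524 0.60235247 0.40335524] [-0.41939505 -3.11287662  0.00367796]
scene {'vertical_fov': 44.74353972830079, 'cx': 329.70007360068655, 'cy': 226.03272656588288, 'position': array([-0.37493382, -0.44237879,  0.84451236]), 'attitude': array([-1.98360973,  1.22295408, -0.59411954])}
side {'vertical_fov': 53.83949510207671, 'cx': 319.1113115477836, 'cy': 232.5108438461764, 'position': array([ 0.12299493, -0.75650841,  0.64356211]), 'attitude': array([-2.1444589 ,  0.43612131, -0.21320451])}
wrist {'vertical_fov': 69.99650043970695, 'cx': 321.5008537125672, 'cy': 240.8452227448911, 'position': array([0.10135425, 0.6198911 , 0.37260708]), 'attitude': array([2.32123358, 1.77038898, 0.23384597])}
scene gauge_grip [(array([266., 175.]), 0.97)]
scene pale_piece_mid [(array([286., 259.]), 0.89), (array([385., 263.]), 0.79), (array([216., 247.]), 0.52)]
scene flat_piece_mid [(array([427., 299.]), 0.95)]
scene cube_piece_mid [(array([338., 245.]), 0.96)]
side gauge_grip [(array([324., 177.]), 0.66)]
side pale_piece_mid [(array([259., 222.]), 0.96), (array([299., 249.]), 0.89), (array([376., 291.]), 0.7)]
side flat_piece_mid [(array([379., 343.]), 0.68), (array([348., 261.]), 0.32)]
side cube_piece_mid [(array([348., 260.]), 0.7)]
```

View pics/a.png

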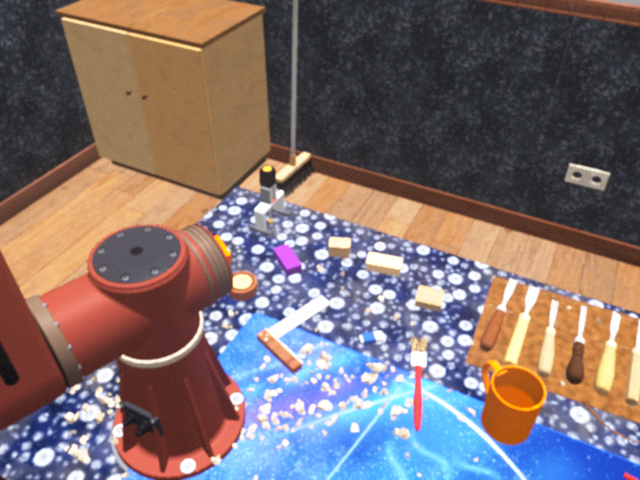

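View pics/b.png

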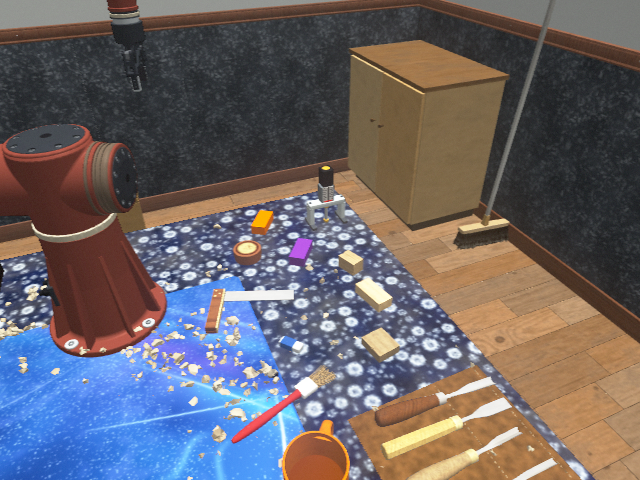

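Candidates for the pale oblong, as scene / side pixels: purple (286,259) / (299,249), orange (220,245) / (260,222), and pale wood (385,263) / (374,293). The pale wood one fits: it is the longest wood-coloured piece. The gauge is at scene (267,190), side (325,195).

```bash
cat > h.py <<'E'
import numpy as np, cv2
from scipy.spatial.transform import Rotation as R
def cloud(m,d,box):
    f=240/np.tan(np.radians(m['vertical_fov'])/2)
    l,t,r,b=box; v,u=np.mgrid[t:b,l:r]; z=d[t:b,l:r]; k=z>0
    p=np.stack([(u-m['cx'])/f*z,(v-m['cy'])/f*z,z],-1)
    return (p@R.from_rotvec(m['attitude']).as_matrix().T+m['position']),k
def rect(P):
    (c,wh,a)=cv2.minAreaRect((P[:,:2]*1000).astype(np.float32)); return np.round(c,1),np.round(wh,1),round(a,1)
E
python3 - <<'E'
from cell import imaging
from h import *
D=np.load("d.npz")
big=[]
for c,i,j,boxes in(("scene","a","d",dict(pale=(355,240,415,285),grip=(250,155,290,240),flat=(408,280,450,315),cube=(322,230,357,262))),("side","b","e",dict(pale=(345,270,405,318),grip=(295,160,355,232),flat=(355,322,405,367),cube=(333,245,368,278)))):
  m=imaging.camera_model(c)
  for n,b in boxes.items():
    P,k=cloud(m,D[j],b);z=P[...,2]
    print(c,n,"floor",np.round(np.median(z[k&(abs(z)<.012)])*1000,1))
    rng=dict(pale=[(.016,.028)],flat=[(.013,.024)],cube=[(.024,.036)],grip=[(.10,.16),(.135,.16),(.045,.075),(.01,.045)])[n]
    for lo,hi in rng:
      q=P[k&(z>lo)&(z<hi)&(np.hypot(P[...,0],P[...,1])<1)]
      if len(q)>5:print(lo,len(q),rect(q),np.round(np.median(q,0)*1000,1))
  l,t,r,b=boxes['pale'];big.append(cv2.resize(D[i][t-40:b+40,l-60:r+40],(400,400),interpolation=cv2.INTER_CUBIC))
cv2.imwrite("pics/c.png",np.hstack(big))
E
```

```text
scene pale floor -1.1
0.016 443 (array([ 478.3, -157.5]), array([38.2, 71.8]), 13.1) [ 476.2 -158.6   21. ]
scene grip floor -0.8
0.1 376 (array([500.7, 132.7]), array([30.9, 35.1]), 88.8) [492.9 127.9 129.1]
0.135 145 (array([503. , 132.8]), array([30.6, 30.4]), 88.4) [498.7 130.5 143.7]
0.045 340 (array([503.6, 131.1]), array([26.5, 99. ]), 86.9) [485.5 124.9  59.8]
0.01 258 (array([501.8, 133. ]), array([31.7, 96.5]), 85.2) [466.8 129.   25.2]
scene flat floor -1.0
0.013 460 (array([ 430.3, -273.9]), array([49.6, 51.2]), 9.9) [ 428.7 -274.3   16.9]
scene cube floor -1.2
0.024 234 (array([460. , -60.9]), array([77.3, 44.8]), 20.6) [476.4 -54.7  28.9]
side pale floor 0.8
0.016 527 (array([ 477.5, -138.4]), array([ 36.6, 113.7]), 11.1) [ 479.5 -161.    22.6]
side grip floor 1.2
0.1 341 (array([505.2, 130.9]), array([33.5, 30.4]), 2.5) [500.7 121.8 128.7]
0.135 129 (array([504.7, 131.4]), array([30.4, 28.5]), 88.3) [503.3 124.6 145.6]
0.045 380 (array([505.7, 130.4]), array([29.2, 93. ]), 89.5) [497.7 123.3  61.5]
0.01 226 (array([505.1, 125.3]), array([92.4, 52.9]), 8.3) [504.3 124.7  26.8]
side flat floor 0.7
0.013 651 (array([ 432.6, -274.5]), array([46.3, 53.5]), 10.0) [ 431.2 -276.5   18.5]
side cube floor 1.0
0.024 254 (array([461.5, -61.5]), array([75.9, 46.2]), 20.7) [480.  -57.2  30.6]
```

View pics/c.png

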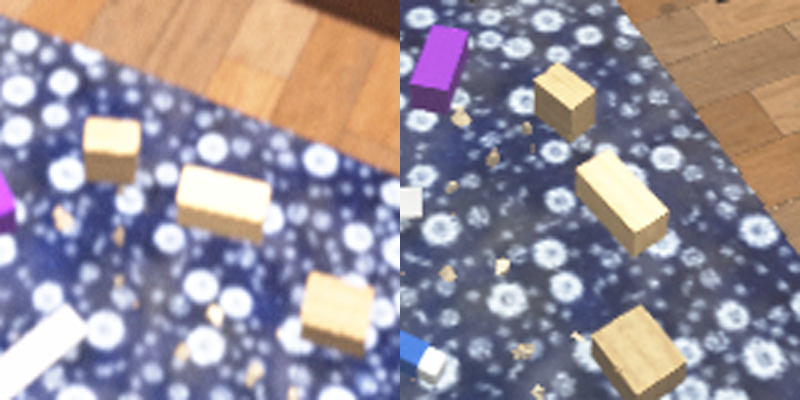

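The crop shows the pale, longest oblong at scene (385,263), between the stubby cube and the flat block, so that is the target. Next I move above the gauge.

>>> step_arm(motion=[[[-2.8,-2.3,0,0,0,0,1],[-5.6,-4.6,0,0,0,0,1],[-8.5,-6.8,0,0,0,0,1],[-11.3,-9.1,0,0,0,0,1],[-14.1,-11.4,0,0,0,0,1],[-16.9,-13.7,0,0,0,0,1],[-19.7,-16,0,0,0,0,1],[-22.6,-18.2,0,0,0,0,1],[-25.4,-20.5,0,0,0,0,1],[-28.2,-22.8,0,0,0,0,1]]], force=40)

```text
clock: 1.33
tcp_pos: [0.3777, 0.3067, 0.4051]
orientation: [0.419, 3.113, 0.001]
ft_force: [1.0, 0.2, 0.1]
finger_gap: 1.0
grasp_force: 0.0
```

>>> step_arm(motion=[[[-2.8,-2.3,0,0,0,-2,1],[-5.6,-4.6,0,0,0,-4,1],[-8.5,-6.8,0,0,0,-7,1],[-11.3,-9.1,0,0,0,-9,1],[-14.1,-11.4,0,0,0,-11,1],[-16.9,-13.7,0,0,0,-13,1],[-16.9,-13.7,0,0,0,-13,1],[-16.9,-13.7,0,0,0,-13,1]]])

```text
clock: 2.0
tcp_pos: [0.5046, 0.1298, 0.4049]
orientation: [0.071, 3.141, 0.0]
ft_force: [0.1, 0.6, 0.0]
finger_gap: 0.996
grasp_force: 0.0
```

```bash
cat > w.py <<'E'
from cell import state, imaging
from h import *
import sys
s=state();m=imaging.camera_model("wrist");a,d=imaging.capture("wrist")
cv2.imwrite(f"pics/{sys.argv[1]}.png",a);np.savez(f"{sys.argv[1]}.npz",a=a,d=d,**{k:v for k,v in m.items()})
M=R.from_rotvec(s['orientation']).as_matrix()
print(s['clock'],s['tcp_pos'],np.round(M,3).tolist(),s['finger_gap'],s['ft_force'])
P,k=cloud(m,d,(0,0,640,480));x,y,z=P[...,0],P[...,1],P[...,2]
print("floor",np.median(z[k&(abs(z)<.012)]))
def rep(cx,cy,rad,rngs):
  for lo,hi in rngs:
    q=P[k&(z>lo)&(z<hi)&(np.hypot(x-cx,y-cy)<rad)]
    if len(q)>20: print(lo,len(q),rect(q),np.round(np.median(q,0)*1000,1))
if sys.argv[2]=="g": rep(.504,.131,.07,[(.138,.16),(.11,.138),(.045,.065),(.006,.05)])
else: rep(.478,-.158,.06,[(.017,.028)])
E
python3 w.py w1 g
```

```text
2.0 [0.50460692 0.12981368 0.40488082] [[-0.999, 0.045, 0.0], [0.045, 0.999, 0.0], [-0.0, 0.0, -1.0]] 0.9962773084421835 [0.13354695 0.64723485 0.00736246]
floor -0.000340631968890448
0.138 1564 (array([505.4, 133.1]), array([27.8, 28.5]), 88.9) [503.6 133.2 145.7]
0.11 288 (array([492.5, 133.2]), array([ 3. , 27.8]), 0.1) [491.4 133.  125.2]
0.045 946 (array([505.2, 132.8]), array([23.8, 92.2]), 88.7) [474.3 133.7  61.7]
0.006 465 (array([504.4, 133.2]), array([55.1, 90.9]), 88.7) [465.4 131.3   7.9]
```

View pics/w1.png

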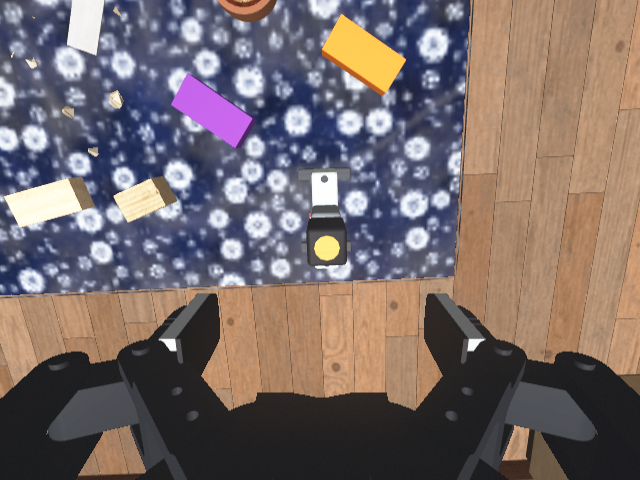

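The wrist view shows the gauge grip at (327,245), directly under the open fingers. Its size and height check out, so I descend and grip.

>>> step_arm(motion=[[[0,0.3,2,0,0,-1.3,1],[0,0.3,4.5,0,0,-1.3,1],[0,0.3,7,0,0,-1.3,1],[0,0.3,9,0,0,-1.3,1],[0,0.3,11,0,0,-1.3,1],[0,0.3,12.2,0,0,-1.3,1],[0,0.3,12.3,0,0,-1.3,1],[0,0.3,12.3,0,0,-1.3,1],[0,0.3,12.3,0,0,-1.3,0.7],[0,0.3,12.3,0,0,-1.3,0.5]]], force=40)

```text
clock: 2.88
tcp_pos: [0.5046, 0.1348, 0.2835]
orientation: [0.028, 3.138, 0.001]
ft_force: [0.4, -0.5, 0.0]
finger_gap: 0.747
grasp_force: 0.0
```

>>> step_arm(motion=[[[0,0,0,0,0,0,0.4],[0,0,0,0,0,0,0.3],[0,0,0,0,0,0,0.1],[0,0,0,0,0,0,0],[0,0,0,0,0,0,0],[0,0,0,0,0,0,0],[0,0,0,0,0,0,0],[0,0,0,0,0,0,0],[0,0,0,0,0,0,0],[0,0,0,0,0,0,0]]], force=40)

```text
clock: 3.72
tcp_pos: [0.5043, 0.1342, 0.2826]
orientation: [0.028, 3.14, -0.001]
ft_force: [-1.4, -1.6, 6.0]
finger_gap: 0.321
grasp_force: 41.8
```

>>> step_arm(motion=[[[0,0,-0.5,0,0,0,0],[0,0,-1.5,0,0,0,0],[0,0,-3,0,0,0,0],[0,0,-4.5,0,0,0,0],[0,0,-6,0,0,0,0],[0,0,-7.5,0,0,0,0],[0,0,-8.5,0,0,0,0],[0,0,-9,0,0,0,0],[0,0,-9,0,0,0,0],[0,0,-9,0,0,0,0]]])

```text
clock: 4.55
tcp_pos: [0.5035, 0.1344, 0.3711]
orientation: [-0.029, -3.14, 0.0]
ft_force: [0.2, 0.1, -5.3]
finger_gap: 0.326
grasp_force: 40.8
```

```bash
cat > p.py <<'E'
import sys
from cell import state, imaging
from h import *
for c in ("side","scene"):
  a,d=imaging.capture(c);m=imaging.camera_model(c);s=state()
  P,k=cloud(m,d,(0,0,640,480));t=np.array(s['tcp_pos'])
  Q=P-t;r=np.hypot(Q[...,0],Q[...,1])
  dz=P[...,2]-(t[2]-.282)   # height above nominal feet plane
  for lo,hi in((.047,.065),(.008,.04)):
    q=P[k&(r<.07)&(dz>lo)&(dz<hi)&(P[...,2]>.04)]
    if len(q)>20: print(c,lo,len(q),rect(q),"zmin/max",np.round(np.percentile(q[:,2],[1,99])-t[2]+.282,4))
  cv2.imwrite(f"pics/{sys.argv[1]}{c}.png",a)
print(s['clock'],t,s['orientation'],s['ft_force'],s['finger_gap'],s['grasp_force'])
E
python3 p.py L
```

```text
side 0.047 328 (array([504.2, 131.8]), array([25.9, 93. ]), 89.7) zmin/max [0.0477 0.0643]
side 0.008 281 (array([504.9, 132. ]), array([57.5, 93.7]), 88.2) zmin/max [0.0083 0.0395]
scene 0.047 300 (array([500.7, 132.1]), array([27.7, 96. ]), 87.0) zmin/max [0.0475 0.0643]
scene 0.008 302 (array([499.7, 128.9]), array([45.9, 95.5]), 89.4) zmin/max [0.0081 0.0395]
4.65 [0.5032499  0.13434783 0.37026997] [-2.86049939e-02 -3.13875009e+00  5.19062028e-04] [ 0.12989198 -0.05965236 -4.23009505] 0.32013989605632437 40.77730715274811
```

>>> step_arm(motion=[[[0,-1,0,0,0,0,0],[0,-3,0,0,0,0,0],[0,-5,0,0,0,0,0],[0,-7,0,0,0,0,0],[0,-9,0,0,0,0,0],[0,-11,0,0,0,0,0],[0,-13,0,0,0,0,0],[0,-14,0,0,0,0,0],[0,-14,0,0,0,0,0],[0,-14,0,0,0,0,0]]])

```text
clock: 5.48
tcp_pos: [0.5011, -0.006, 0.3712]
orientation: [-0.031, -3.141, -0.002]
ft_force: [-0.3, -0.2, -4.0]
finger_gap: 0.322
grasp_force: 41.1
```

```bash
python3 w.py w2 p
```

```text
5.4833 [ 0.50108558 -0.00596651  0.37124182] [[-1.0, 0.02, -0.001], [0.02, 1.0, 0.001], [0.001, 0.001, -1.0]] 0.3220064898682677 [-0.27577972 -0.15406083 -4.04217826]
floor -0.0003543810519855417
0.017 2827 (array([ 480.5, -157.5]), array([34. , 73.2]), 12.2) [ 480.  -156.2   21.8]
```

View pics/w2.png

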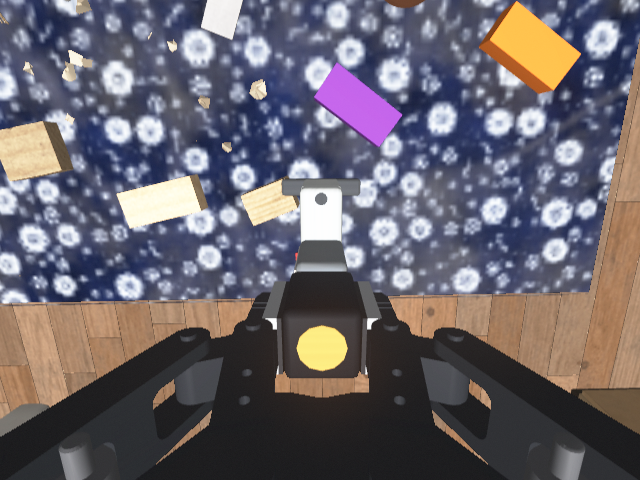

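The wrist view shows the gauge held upright, with the pale piece at (162,202). It measures 34 x 73 mm, top at 22 mm, yaw 12.2°. I move over it and turn.

>>> step_arm(motion=[[[0.2,-1,0,0,0,-1,0],[0.5,-3,0,0,0,-3,0],[0.7,-5,0,0,0,-5,0],[0.9,-7,0,0,0,-7,0],[1.2,-9,0,0,0,-9,0],[1.5,-11,0,0,0,-11,0],[1.7,-13,0,0,0,-13.3,0],[1.85,-14.5,0,0,0,-13.3,0],[1.85,-15.2,0,0,0,-13.3,0],[1.85,-15.2,0,0,0,-13.3,0]]])

```text
clock: 6.37
tcp_pos: [0.4803, -0.1576, 0.3717]
orientation: [-0.334, 3.123, -0.0]
ft_force: [-0.8, -0.4, -5.0]
finger_gap: 0.32
grasp_force: 41.0
```

>>> step_arm(motion=[[[0,0,0.5,0,0,0,0],[0,0,1.5,0,0,0,0],[0,0,2.5,0,0,0,0],[0,0,3.3,0,0,0,0],[0,0,4,0,0,0,0],[0,0,4,0,0,0,0],[0,0,4,0,0,0,0]]])

```text
clock: 6.95
tcp_pos: [0.4797, -0.1568, 0.3306]
orientation: [0.336, -3.122, -0.002]
ft_force: [0.1, -0.8, -4.2]
finger_gap: 0.322
grasp_force: 41.0
```

```bash
python3 p.py M; python3 - <<'E'
import cv2,numpy as np
a=cv2.imread('pics/Mside.png')[150:350,270:470];b=cv2.imread('pics/Mscene.png')[140:320,290:470]
cv2.imwrite('pics/M.png',np.hstack([cv2.resize(a,(400,400)),cv2.resize(b,(400,400))]))
E
```

```text
side 0.047 459 (array([ 481.1, -157.8]), array([94.3, 26.6]), 12.5) zmin/max [0.0478 0.0644]
side 0.008 392 (array([ 480.9, -158.4]), array([94.7, 53.7]), 11.7) zmin/max [0.0082 0.0399]
scene 0.047 232 (array([ 477.6, -158.9]), array([93.3, 25.4]), 8.6) zmin/max [0.0474 0.0648]
scene 0.008 185 (array([ 476.6, -162.1]), array([89.6, 45.6]), 21.9) zmin/max [0.0082 0.0395]
7.05 [ 0.48026681 -0.15724577  0.33200671] [-3.35442464e-01  3.12299537e+00 -6.11841576e-04] [ 1.39928534 -0.37574435 -4.31545379] 0.3216968711815361 40.98932504653931
```

View pics/M.png

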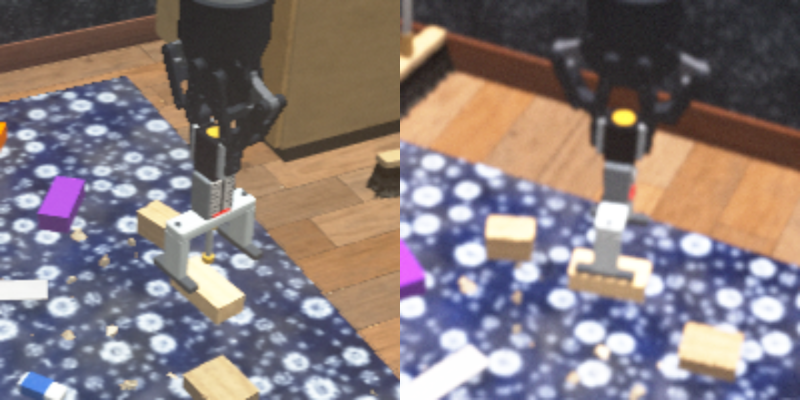

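In the crop, the gauge straddles the pale piece square-on with one leg beyond each long side. I lower it gently.

>>> step_arm(motion=[[[0,0,0.5,0,0,0,0],[0,0,1.1,0,0,0,0],[0,0,1.7,0,0,0,0],[0,0,2.3,0,0,0,0],[0,0,2.9,0,0,0,0],[0,0,3.4,0,0,0,0],[0,0,3.9,0,0,0,0],[0,0,4.2,0,0,0,0],[0,0,4.4,0,0,0,0],[0,0,4.4,0,0,0,0]]])

```text
clock: 7.88
tcp_pos: [0.4799, -0.1572, 0.2873]
orientation: [0.335, -3.123, -0.0]
ft_force: [-0.5, -0.0, -1.9]
finger_gap: 0.319
grasp_force: 41.3
```

>>> step_arm(motion=[[[0,0,0.1,0,0,0,0],[0,0,0.15,0,0,0,0],[0,0,0.2,0,0,0,0],[0,0,0.25,0,0,0,0],[0,0,0.3,0,0,0,0],[0,0,0.3,0,0,0,0],[0,0,0.3,0,0,0,0]]])

```text
clock: 8.47
tcp_pos: [0.48, -0.1572, 0.2848]
orientation: [-0.335, 3.124, -0.0]
ft_force: [-1.1, 0.5, -1.8]
finger_gap: 0.324
grasp_force: 41.3
```

>>> step_arm(motion=[[[0,0,0.05,0,0,0,0],[0,0,0.1,0,0,0,0],[0,0,0.15,0,0,0,0],[0,0,0.15,0,0,0,0],[0,0,0.15,0,0,0,0]]])

```text
clock: 8.88
tcp_pos: [0.48, -0.1572, 0.2832]
orientation: [-0.335, 3.124, -0.0]
ft_force: [-0.9, 0.6, -3.2]
finger_gap: 0.326
grasp_force: 41.3
```

>>> step_arm(motion=[[[0,0,0.04,0,0,0,0],[0,0,0.08,0,0,0,0],[0,0,0.08,0,0,0,0],[0,0,0.08,0,0,0,0]]])

```text
clock: 9.22
tcp_pos: [0.4801, -0.1573, 0.2828]
orientation: [-0.335, 3.123, -0.0]
ft_force: [-1.1, 0.2, 0.9]
finger_gap: 0.318
grasp_force: 41.5
```

>>> step_arm(motion=[[[0,0,0.03,0,0,0,0],[0,0,0.06,0,0,0,0],[0,0,0.06,0,0,0,0],[0,0,0.06,0,0,0,0]]])

```text
clock: 9.55
tcp_pos: [0.4802, -0.1574, 0.2827]
orientation: [-0.336, 3.124, -0.0]
ft_force: [-3.2, -0.1, 5.5]
finger_gap: 0.318
grasp_force: 42.4
```

```bash
python3 p.py N; python3 - <<'E'
import cv2,numpy as np
a=cv2.imread('pics/Nside.png')[190:330,300:440];b=cv2.imread('pics/Nscene.png')[170:310,310:450]
cv2.imwrite('pics/N.png',np.hstack([cv2.resize(a,(400,400)),cv2.resize(b,(400,400))]))
E
```

```text
side 0.047 441 (array([ 480.9, -158.1]), array([92.6, 26.3]), 13.1) zmin/max [0.0476 0.0645]
scene 0.047 208 (array([ 475.1, -158.6]), array([88.7, 24.5]), 11.6) zmin/max [0.0475 0.0644]
9.65 [ 0.48018736 -0.15731509  0.28269354] [-3.35660511e-01  3.12356298e+00 -3.19946566e-04] [-2.97261988 -0.27090765  5.18808053] 0.3227770281640151 42.35423147678375
```

View pics/N.png

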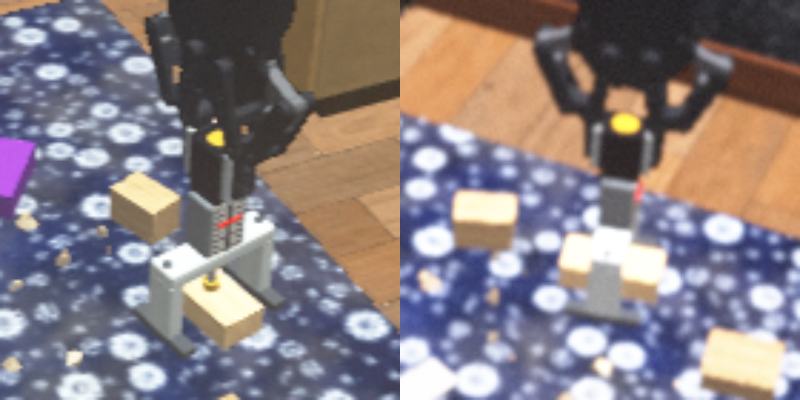

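Both feet are on the mat, with about 5 N of mat contact, and the brass foot rests on the wood. I release and retreat.

>>> step_arm(motion=[[[0,0,0,0,0,0,0.34],[0,0,0,0,0,0,0.38],[0,0,0,0,0,0,0.45],[0,0,0,0,0,0,0.55],[0,0,0,0,0,0,0.7],[0,0,0,0,0,0,0.85],[0,0,0,0,0,0,1],[0,0,0,0,0,0,1],[0,0,0,0,0,0,1],[0,0,0,0,0,0,1]]])

```text
clock: 10.48
tcp_pos: [0.48, -0.1572, 0.2818]
orientation: [-0.335, 3.124, -0.0]
ft_force: [-0.8, 0.2, 0.2]
finger_gap: 0.999
grasp_force: 0.0
```

>>> step_arm(motion=[[[0,0,-0.5,0,0,0,1],[0,0,-1.5,0,0,0,1],[0,0,-3,0,0,0,1],[0,0,-5,0,0,0,1],[0,0,-7,0,0,0,1],[0,0,-9,0,0,0,1],[0,0,-11,0,0,0,1],[0,0,-12,0,0,0,1],[0,0,-12,0,0,0,1],[0,0,-12,0,0,0,1]]])

```text
clock: 11.32
tcp_pos: [0.4801, -0.1572, 0.4025]
orientation: [-0.335, 3.122, -0.001]
ft_force: [0.0, 0.2, 0.5]
finger_gap: 0.998
grasp_force: 0.0
```

```bash
sed -i 's/^else: .*/else: rep(.48,-.158,.07,[(.138,.16),(.05,.065),(.017,.028)])/' w.py; python3 w.py w3 p; python3 - <<'E'
from cell import imaging
from h import *
m=imaging.camera_model("side");a,d=imaging.capture("side");w=cv2.imread('pics/w3.png')
P,k=cloud(m,d,(0,0,640,480));z=P[...,2]
for n,b,lo,hi in(("flat",(.432,-.275),.013,.024),("cube",(.482,-.058),.024,.036),("beam",(.48,-.158),.05,.066)):
  q=P[k&(z>lo)&(z<hi)&(np.hypot(P[...,0]-b[0],P[...,1]-b[1])<.05)];print(n,len(q),rect(q),np.percentile(q[:,2],95))
cv2.imwrite('pics/F.png',np.hstack([cv2.resize(a[190:330,300:440],(400,400)),cv2.resize(w[80:400,160:480],(400,400))]))
E
```

```text
11.3167 [ 0.48007981 -0.15723026  0.40252234] [[-0.977, -0.212, 0.002], [-0.212, 0.977, -0.001], [-0.001, -0.001, -1.0]] 0.9977694550831921 [0.02889329 0.1766829  0.48454732]
floor -0.00021578875268152276
0.138 1597 (array([ 480.3, -158.1]), array([27.6, 28. ]), 12.7) [ 479.1 -158.2  145.8]
0.05 945 (array([ 480.4, -158.2]), array([91.2, 23.8]), 12.3) [ 450.7 -164.    61.6]
0.017 1267 (array([ 466.3, -160.8]), array([62.8, 72. ]), 12.2) [ 477.9 -146.    21.8]
flat 655 (array([ 432.9, -274.5]), array([46.5, 53.1]), 10.9) 0.020390404489852777
cube 249 (array([481.4, -54.2]), array([33. , 49.2]), 19.8) 0.032617287054800694
beam 423 (array([ 480.2, -158.9]), array([93.5, 25.3]), 12.1) 0.06454983468036717
```

View pics/F.png

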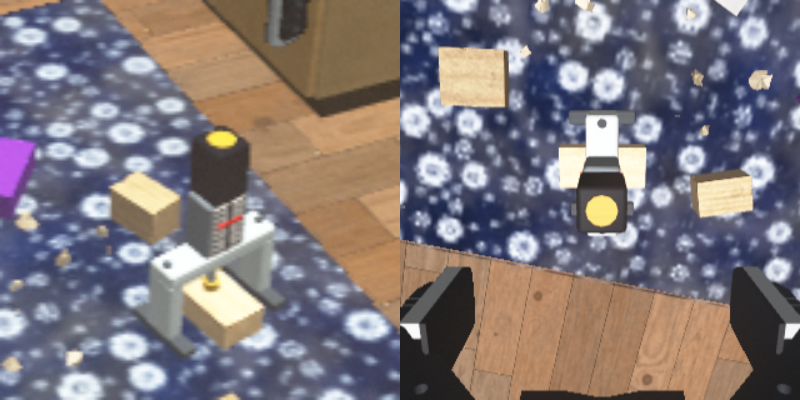

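The gauge stands upright over the middle of the pale piece: centre (480.3, -158.1) against (480.5, -157.5) mm, yaw 12.3° against 12.2°. Grip top is at 146 mm, the pieces are undisturbed and the gripper is clear.

```bash
python3 -c "from cell import bot;print(bot.close_job())"
```

```text
the job is handed in; nothing more can be done
None
```

The gauge stands flat over the middle of the pale piece with its sprung foot resting on the wood; I let go, the three pieces lie where they were, and the job was handed in at about 11.4 s.

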